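# Find the filled cake box by its weight

## Task

Only one of the three identical closed cake boxes (cream with yellow lid edge and red seal) has been filled, and it is clearly heavier than the other two. Pick the boxes up one after another until you have found the heavy one, and set it down flat in the blue delivery tray; put any light box back upright where it stood. Set the boxes down gently, do not drop them or tip them over.

Things in the scene. Friction and masses are not known exactly. Their poses are not given: they have to be found in the camera images.
- box_a: closed cake box, cream white with a yellow lid edge, a yellow stripe across the lid and a red round seal; 140 x 58 mm and 62 mm high, rigid; looks the same as the other two. Origin at the centre of its underside, x along its length, y across its 58 mm width (grasp it across y), z up. Any of the three can be the filled one: filled it weighs 350 to 550 g in all, the empty ones 80 to 150 g.
- box_b: closed cake box, cream white with a yellow lid edge, a yellow stripe across the lid and a red round seal; 140 x 58 mm and 62 mm high, rigid; looks the same as the other two. Origin at the centre of its underside, x along its length, y across its 58 mm width (grasp it across y), z up.
- box_c: closed cake box, cream white with a yellow lid edge, a yellow stripe across the lid and a red round seal; 140 x 58 mm and 62 mm high, rigid; looks the same as the other two. Origin at the centre of its underside, x along its length, y across its 58 mm width (grasp it across y), z up.
- tray: blue open delivery tray fixed on the bench, 240 mm (x) by 200 mm (y), rim 28 mm high, walls and floor 6 mm thick; a box fits in any direction. Origin at the centre of its underside, on the bench top; z up.
Things that resemble listed ones, but are neither listed nor needed, are in the scene too. What is shaped like the box_a but pink or turquoise is not meant.

How it is judged (in metres and radians):
On the way:
1. one of the cake boxes is lifted clear of the bench (height (world z) of any of box_a, box_b, box_c above 0.03 m), for 0.2 s.
At the end, for the whole second after the job is handed in: The heavy box lies inside the tray, its underside flat on the tray's floor (within 10 degrees), at rest; both light boxes stand upright on the bench within 40 mm of where they started, at rest (((contact force between box_a and tray above 2.5 N and horizontal distance between box_a and tray below 0.1 m and z of box_a in the frame of tray below 0.014 m and angle between each of box_a, box_b, box_c's own z axis and vertical below 0.17 rad and linear speed of each of box_a, box_b, box_c below 0.02 m/s and distance of each of box_b, box_c from where it was at the start of the episode below 0.04 m) or (contact force between box_b and tray above 2.5 N and horizontal distance between box_b and tray below 0.1 m and z of box_b in the frame of tray below 0.014 m and angle between each of box_b, box_a, box_c's own z axis and vertical below 0.17 rad and linear speed of each of box_b, box_a, box_c below 0.02 m/s and distance of each of box_a, box_c from where it was at the start of the episode below 0.04 m) or (contact force between box_c and tray above 2.5 N and horizontal distance between box_c and tray below 0.1 m and z of box_c in the frame of tray below 0.014 m and angle between each of box_c, box_a, box_b's own z axis and vertical below 0.17 rad and linear speed of each of box_c, box_a, box_b below 0.02 m/s and distance of each of box_a, box_b from where it was at the start of the episode below 0.04 m))); the robot touches nothing.
It fails at once if a cake box is tipped by more than 35 degrees (angle between any of box_a, box_b, box_c's own z axis and vertical above 0.61 rad).
It fails at once if a cake box is dropped (falls freely from more than about 25 mm) ((linear speed of box_a above 0.7 m/s and contact force between the fingers and box_a below 0.05 N) or (linear speed of box_b above 0.7 m/s and contact force between the fingers and box_b below 0.05 N) or (linear speed of box_c above 0.7 m/s and contact force between the fingers and box_c below 0.05 N)).
It also fails if it takes over 61 s, if anything falls off the work surface, if the arm or the gripper's body presses on something with over 40 N, if the wrist force passes 120 N, or if a joint passes its speed limit or range.

## Robot

A 6-joint arm with a two-finger parallel gripper is mounted at the origin on the work surface. World frame = base frame: x ahead of the robot, y to its left, z up, the work surface at z = 0. Lengths are in mm, angles in rad, forces in N, time in s.
With the tool pointing down it reaches from about 275 to 850 mm from the base axis. Payload 5.2 kg.
Tool frame: the origin (TCP) lies where the fingers leave the gripper's body, on its centre line; the fingertips stand 73 mm ahead of it and the grasp point (between the pads) lies 54 mm ahead of it; z points along the fingers, x is the direction in which the jaws open and shut, and the axes are right-handed (so a half turn about z gives the same grasp; the last joint's range is limited). The gripper opens to 85 mm and grips with 20 to 120 N. Pads are 22 mm wide; open, the fingers measure 114 mm over their backs; the gripper's body (76 mm by 85 mm) begins 54 mm behind the grasp point. The pads swing forward as they close: fully open they stand 13 mm farther back than shut.
Start: joints at [1.076, 0.259, 1.535, -0, 1.348, -0.203], TCP at [158.2, 526.762, 303.91] pointing down, gripper open.
Joint ranges: [-3.14, 3.14], [-0.91, 2.08], [0.19, 2.58], [-1.22, 4.36], [0.22, 2.71], [-3.12, 3.12]. Speed limits (rad/s): [2.57, 2.57, 3.14, 3.14, 3.14, 3.14].

## Interface

Orientations are given as a unit quaternion [w, x, y, z].
In Python, from station import robot, read_camera, camera_model, ticket gives the robot as it stands. The module is installed in compiled form; this text tells all that it offers.
- The arm moves only by the shell command python3 -m inch 'ROWS' [OPENING] [FORCE]. ROWS is JSON, one flat list of numbers, 6 for each row, row after row: the shift along the tool's x, y, z in m, then the turn, a rotation vector about the tool's x, y, z in degrees. A call has 1 to 20 rows; each row is the pose to reach, as a shift and turn from the pose commanded when the call began, along the tool's axes at that moment; what a row does not reach only later rows make up. A row lasts 1/8 s, in which the tool goes at most 62.5 mm and 10.7 degrees, less where a joint would pass 70% of its speed; a pose out of reach is approached as far as the arm can. A call with a gripper value outside its range is refused whole. OPENING is the closure, from 0 (fully open) to 1 (shut), set as the call begins (- or left out, the last holds). The fingers move at their own pace and stop on an object; FORCE is the grip in N (left out, the last holds). Time passes only in rows, so rows that repeat a pose let the fingers close. It gives the time, the measured TCP pose, the force and the opening at its end, in the units of the state.
- robot.read_state(): the state, without advancing time (a new reading comes with each control period).
- read_camera(name): name is "scene" or "top"; returns the picture (420x560x3 uint8, blue, green, red); there is no depth.
- camera_model(name): a dict with "K" (3x3 intrinsics, pixels), "R" (3x3) and "t" (3): a world point X has camera coordinates R X + t. Camera axes: x right, y down, z forward; pixel columns grow to the right and rows downward; lengths in mm; the calibration is good to about 2 mm. A picture is of the moment at which its call begins. camera_model takes no time and is no camera call.
- ticket.job_done(): hands the job in, once; it reports no verdict.
The state is a dict: "time_s": time; "joint_pos": joint angles; "qvel": joint speeds; "effort": joint torques, N m; "position": TCP position; "ee_rot": TCP orientation; "ft_force": force on the tool from outside, world axes, zero at the start; "wrist_torque": the same for the moment, N m; "finger_gap": finger opening in mm.
Only numpy, scipy, OpenCV 4.12 (cv2) and the standard library are available. Lean on these libraries where they do the work, as an engineer would, in place of code of your own. Each camera call takes 0.05 s, during which the arm holds its last target. There are 200 camera calls.

## Working session

There is one attempt and no reset: what is moved stays moved. The work goes in short steps, Python scripts to look and compute and a shell command to move; the robot and the scene stay as the last step left them, time stands still between calls to the robot, and variables do not carry over. Pictures are saved under pics/ and viewed, about 8 in all and at most 12, crops included, and the job is handed in when it is done.

```bash
mkdir -p pics
python3 - <<'E'
from station import robot, read_camera, camera_model
import cv2
for n in ("top","scene"):
    im=read_camera(n); cv2.imwrite(f"pics/{n}0.png",im)
    m=camera_model(n); print(n,m["K"],m["R"],m["t"])
s=robot.read_state(); print(s)
E
```

```text
top [[516.75127338   0.         277.76692824]
 [  0.         516.75127338 205.93599868]
 [  0.           0.           1.        ]] [[-0.07825996 -0.99692975 -0.00254006]
 [-0.97512493  0.07707777 -0.20782299]
 [ 0.2073807  -0.01378734 -0.97816315]] [ 35.25763697 501.71722321 947.31129462]
scene [[462.38058723   0.         276.10499129]
 [  0.         462.38058723 204.25621936]
 [  0.           0.           1.        ]] [[ 0.32889457  0.94436015 -0.00350197]
 [ 0.61089284 -0.21558208 -0.76179676]
 [-0.72016547  0.24841149 -0.64780663]] [-174.54036186 -262.51957024 1383.57118956]
{'time_s': 0.1, 'joint_pos': array([ 1.07620883e+00,  2.59296792e-01,  1.53595459e+00,  2.76098670e-06,
        1.34801279e+00, -2.02795235e-01]), 'qvel': array([ 0.00032932, -0.00166376, -0.00396988, -0.00236777,  0.00117144,
       -0.00024615]), 'effort': array([ 1.90453626e-03, -4.46973002e+01, -2.91243607e+01, -4.80152958e-04,
        6.33046293e-03, -3.50320613e-05]), 'position': array([158.02323606, 526.4456137 , 303.15102116]), 'ee_rot': array([ 3.52271127e-04,  8.02392945e-01,  5.96795495e-01, -7.57892494e-04]), 'ft_force': array([ 0.25114685, -0.5883068 ,  0.06168634]), 'wrist_torque': array([-0.06857084,  0.05030966,  0.01418385]), 'finger_gap': 85.70566464291417}
```

View pics/top0.png

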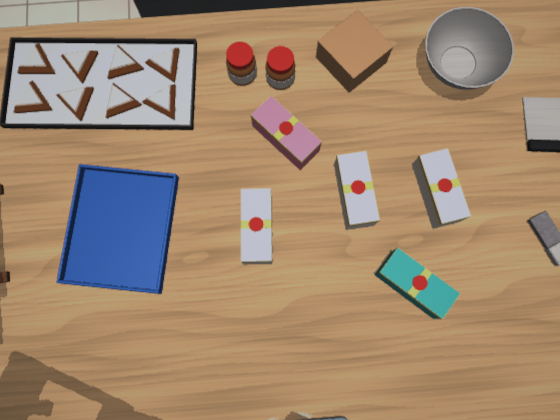

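View pics/scene0.png

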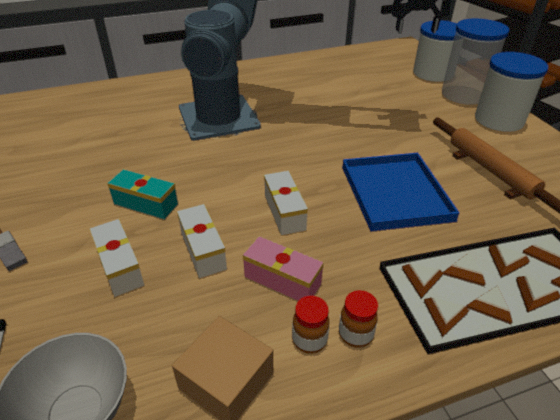

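Candidates in the top view are the cream boxes at (256,225), (358,187) and (444,186). The look-alikes are pink at (286,132) and turquoise at (419,283), and both are excluded. The tray is blue, at (118,228). Next I measure the poses and check a close crop.

```bash
cat > h.py <<'E'
import numpy as np, cv2
from station import robot, read_camera, camera_model
def ray(name,px,z):
    m=camera_model(name); K,R,t=m["K"],np.array(m["R"]),np.array(m["t"])
    px=np.atleast_2d(px).astype(float); d=np.c_[px,np.ones(len(px))]@np.linalg.inv(K).T@R
    c=-R.T@t; return c+d*((z-c[2])/d[:,2])[:,None]
def blobs(mask,amin):
    cs,_=cv2.findContours(mask.astype(np.uint8),cv2.RETR_EXTERNAL,cv2.CHAIN_APPROX_NONE)
    return [c[:,0] for c in cs if cv2.contourArea(c)>amin]
def boxes(im,name="top"):
    hsv=cv2.cvtColor(im,cv2.COLOR_BGR2HSV); h,s,v=cv2.split(hsv)
    red=((h<8)|(h>172))&(s>150)&(v>90)
    lid=((s<40)&(v>150))|((h>20)&(h<35)&(s>110)&(v>150))|red
    lid=cv2.morphologyEx(lid.astype(np.uint8),cv2.MORPH_OPEN,np.ones((5,5)))
    seals=[ray(name,c.mean(0),62)[0] for c in blobs(red,60)]
    out=[]
    for c in blobs(lid,800):
        p=ray(name,c,62)[:,:2].astype(np.float32); r=cv2.minAreaRect(p)
        if not(120<max(r[1])<165 and 45<min(r[1])<75): continue
        b=cv2.boxPoints(r); e=b[1]-b[0]; f=b[2]-b[1]; e=e if np.hypot(*e)>np.hypot(*f) else f
        a=np.degrees(np.arctan2(e[1],e[0])); a=(a+90)%180-90
        sl=min(seals,key=lambda q:np.hypot(*(q[:2]-r[0])))
        out.append((np.round(r[0],1),np.round(r[1],1),round(a,1),np.round(sl,1)))
    return out
E
python3 - <<'E'
from h import *
im=cv2.imread("pics/top0.png")
for n in ("top","scene"):
    for b in boxes(cv2.imread(f"pics/{n}0.png"),n): print(n,*b)
h,s,v=cv2.split(cv2.cvtColor(im,cv2.COLOR_BGR2HSV))
for c in blobs((h>100)&(h<130)&(s>120),3000):
    r=cv2.minAreaRect(ray("top",c,28)[:,:2].astype(np.float32)); print("tray",r)
cv2.imwrite("pics/crop.png",cv2.resize(im[130:330,220:490],None,fx=2.9,fy=2.9))
E
```

```text
top [470.  40.] [ 56.9 139.4] -3.6 [469.6  40.4  62. ]
top [ 526.4 -160.8] [140.  58.] 4.1 [ 526.3 -161.5   62. ]
top [ 517.  -328.5] [139.9  58. ] 10.2 [ 517.1 -328.9   62. ]
top [770.1 240.4] [127.9  72.2] 50.6 [824.   49.9  62. ]
tray ((490.6740417480469, 310.89947509765625), (203.36236572265625, 237.94302368164062), 79.58440399169922)
```

View pics/crop.png

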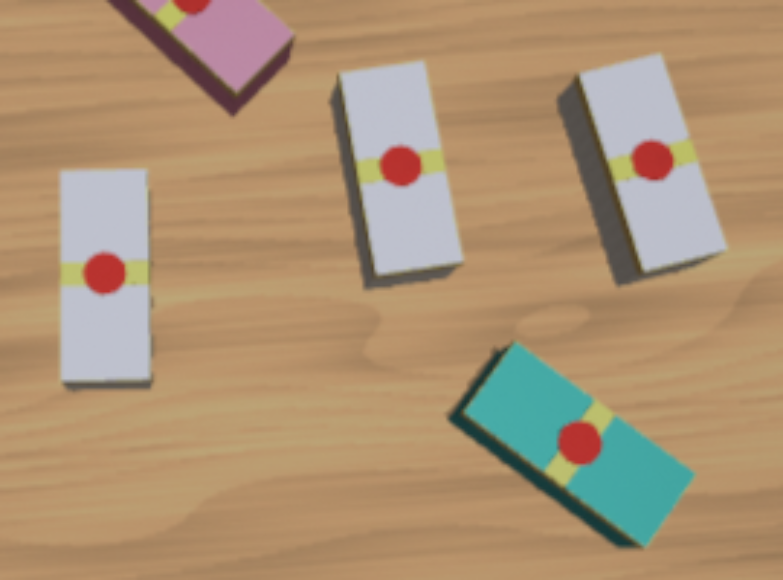

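The crop shows three cream lids with a yellow stripe and red seal. The measured lids are 140x58 and the seals agree with the lid centres. The tray measures 238x203. Now I work out the shift to above the first box.

```bash
cat >> h.py <<'E'
from scipy.spatial.transform import Rotation as Ro
def go(x,y,z,yaw):
    "print shift (m) in tool axes and turn about tool z (deg) so tool x has given world yaw, tool down"
    s=robot.read_state(); q=s["ee_rot"]; R=Ro.from_quat([q[1],q[2],q[3],q[0]])
    T=Ro.from_euler("z",yaw,degrees=True)*Ro.from_euler("x",180,degrees=True)
    d=R.inv().apply(np.array([x,y,z])-s["position"])/1000
    print("t",s["time_s"],"pos",s["position"].round(1),"F",s["ft_force"].round(2),"gap",round(s["finger_gap"],1),"shift",d.round(4),"turn",(R.inv()*T).as_rotvec(degrees=True).round(2))
E
python3 -c "
from h import *
go(470,40,180,86.4)"
```

```text
t 0.1 pos [158.  526.4 303.2] F [ 0.25 -0.59  0.06] gap 85.7 shift [-0.3759  0.4388  0.1236] turn [ -0.03   0.09 -13.12]
```

```bash
python3 -m inch '[-0.02,0.023,0.006,0,0,-1, -0.05,0.058,0.016,0,0,-2, -0.09,0.105,0.03,0,0,-3, -0.13,0.152,0.043,0,0,-5, -0.17,0.198,0.056,0,0,-6, -0.21,0.245,0.069,0,0,-8, -0.25,0.292,0.082,0,0,-9, -0.29,0.339,0.095,0,0,-10, -0.33,0.385,0.11,0,0,-12, -0.36,0.42,0.12,0,0,-13, -0.376,0.439,0.124,0,0,-13.1, -0.376,0.439,0.124,0,0,-13.1, -0.376,0.439,0.124,0,0,-13.1]' 0 40; python3 -c "
from h import *
go(470,40,85,86.4)
cv2.imwrite('pics/s1.png',read_camera('scene'))"
```

```text
time_s: 1.72
position: [469.7, 40.9, 179.7]
ee_rot: [-0.001, 0.729, 0.684, -0.0]
ft_force: [-0.5, -0.3, -0.2]
finger_gap: 85.2
t 1.725 pos [469.7  40.9 179.7] F [-0.49 -0.28 -0.2 ] gap 85.2 shift [-0.001   0.0005  0.0947] turn [-0.08 -0.03 -0.03]
```

View pics/s1.png

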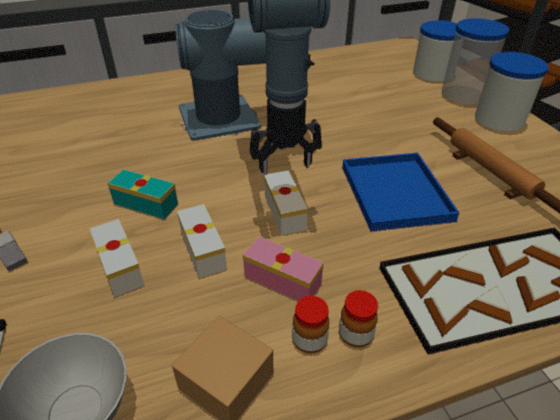

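The gripper hangs over box 1 at about (288,150) with the fingers across its width. I go down, grip and lift.

```bash
python3 -m inch '[-0.001,0.0005,0.02,0,0,0, -0.001,0.0005,0.045,0,0,0, -0.001,0.0005,0.07,0,0,0, -0.001,0.0005,0.085,0,0,0, -0.001,0.0005,0.0947,0,0,0, -0.001,0.0005,0.0947,0,0,0, -0.001,0.0005,0.0947,0,0,0]' 0 40
python3 -m inch '[0,0,0,0,0,0, 0,0,0,0,0,0, 0,0,0,0,0,0, 0,0,0,0,0,0, 0,0,0,0,0,0, 0,0,0,0,0,0, 0,0,0,0,0,0, 0,0,0,0,0,0]' 1 40
python3 -m inch '[0,0,-0.005,0,0,0, 0,0,-0.015,0,0,0, 0,0,-0.03,0,0,0, 0,0,-0.045,0,0,0, 0,0,-0.055,0,0,0, 0,0,-0.06,0,0,0, 0,0,-0.06,0,0,0, 0,0,-0.06,0,0,0, 0,0,-0.06,0,0,0, 0,0,-0.06,0,0,0]'
python3 -c "
from h import *
for i in range(3): cv2.imwrite('pics/s2.png',read_camera('scene')); print(robot.read_state()['ft_force'],robot.read_state()['wrist_torque'])"
```

```text
time_s: 2.65
position: [471.2, 39.6, 85.8]
ee_rot: [0.0, 0.729, 0.685, 0.0]
ft_force: [-0.3, -1.4, 0.9]
finger_gap: 85.3
time_s: 3.65
position: [471.4, 39.3, 85.9]
ee_rot: [0.0, 0.729, 0.684, 0.0]
ft_force: [-1.2, 0.0, 6.7]
finger_gap: 57.2
time_s: 4.9
position: [470.7, 39.4, 144.9]
ee_rot: [-0.0, 0.729, 0.684, -0.0]
ft_force: [0.2, -0.9, -1.1]
finger_gap: 57.5
[-0.40718984 -0.51196225 -0.86352379] [-0.00466489  0.01388665  0.02417745]
[-0.46793634  0.24465074 -0.95279856] [ 0.01074117 -0.0059924   0.02983151]
[-0.05274696  0.48514931 -1.15144632] [0.01883889 0.00342793 0.00523025]
```

View pics/s2.png

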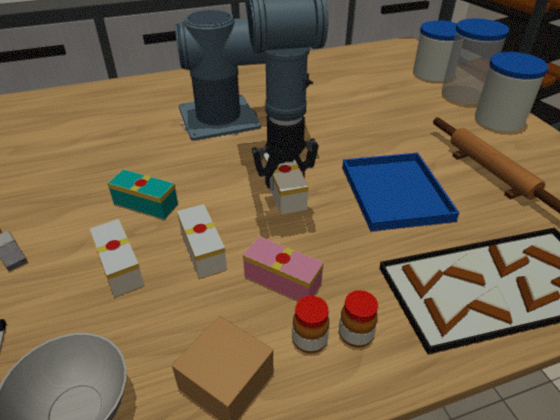

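Box 1 is held clear of the bench at about (288,185) and weighs about 1 N (100 g), so it is light. I set it back down and raise the tool.

```bash
python3 -m inch '[0,0,0.01,0,0,0, 0,0,0.025,0,0,0, 0,0,0.04,0,0,0, 0,0,0.05,0,0,0, 0,0,0.055,0,0,0, 0,0,0.059,0,0,0, 0,0,0.0597,0,0,0, 0,0,0.0597,0,0,0, 0,0,0.0597,0,0,0]'
python3 -m inch '[0,0,0,0,0,0, 0,0,0,0,0,0, 0,0,0,0,0,0, 0,0,0,0,0,0, 0,0,-0.01,0,0,0, 0,0,-0.03,0,0,0, 0,0,-0.06,0,0,0, 0,0,-0.09,0,0,0, 0,0,-0.1,0,0,0, 0,0,-0.1,0,0,0]' 0
python3 -c "
from h import *
go(526.5,-161,185,94.1)"
```

```text
time_s: 6.18
position: [471.2, 39.3, 85.9]
ee_rot: [0.0, 0.729, 0.684, 0.0]
ft_force: [-1.0, -1.1, 3.8]
finger_gap: 57.8
time_s: 7.42
position: [471.1, 39.3, 186.0]
ee_rot: [0.001, 0.729, 0.684, 0.0]
ft_force: [0.3, -0.4, -0.4]
finger_gap: 85.4
t 7.425 pos [471.1  39.3 186. ] F [ 0.27 -0.36 -0.45] gap 85.4 shift [-0.1964  0.0679  0.0011] turn [ 0.09  0.01 -7.72]
```

```bash
python3 -m inch '[-0.015,0.005,0,0,0,-1, -0.045,0.015,0,0,0,-2, -0.085,0.03,0,0,0,-4, -0.125,0.043,0,0,0,-5, -0.16,0.055,0,0,0,-6, -0.185,0.064,0,0,0,-7.7, -0.1964,0.068,0.001,0,0,-7.7, -0.1964,0.068,0.001,0,0,-7.7, -0.1964,0.068,0.001,0,0,-7.7]' 0
python3 -c "
from h import *
go(526.5,-161,85.5,94.1)
im=read_camera('top')
cv2.imwrite('pics/t3.png',im)
for b in boxes(im): print(*b)"
```

```text
time_s: 8.55
position: [525.8, -159.8, 184.0]
ee_rot: [-0.001, 0.681, 0.732, -0.0]
ft_force: [-1.0, -0.7, 0.2]
finger_gap: 85.4
t 8.55 pos [ 525.8 -159.8  184. ] F [-0.98 -0.67  0.19] gap 85.4 shift [-0.0013  0.0007  0.0985] turn [-0.07 -0.07 -0.  ]
[469.3  39.6] [ 57.8 140.8] -3.6 [469.3  39.9  62. ]
```

Box 1 is back within 1 mm of where it stood. Now box 2.

```bash
python3 -m inch '[-0.001,0.0005,0.02,0,0,0, -0.001,0.0005,0.045,0,0,0, -0.001,0.0005,0.07,0,0,0, -0.001,0.0005,0.085,0,0,0, -0.001,0.0005,0.0985,0,0,0, -0.001,0.0005,0.0985,0,0,0, -0.001,0.0005,0.0985,0,0,0]' 0 40
python3 -m inch '[0,0,0,0,0,0, 0,0,0,0,0,0, 0,0,0,0,0,0, 0,0,0,0,0,0, 0,0,0,0,0,0, 0,0,0,0,0,0, 0,0,0,0,0,0, 0,0,0,0,0,0]' 1 40
python3 -m inch '[0,0,-0.005,0,0,0, 0,0,-0.015,0,0,0, 0,0,-0.03,0,0,0, 0,0,-0.045,0,0,0, 0,0,-0.055,0,0,0, 0,0,-0.06,0,0,0, 0,0,-0.06,0,0,0, 0,0,-0.06,0,0,0, 0,0,-0.06,0,0,0, 0,0,-0.06,0,0,0]'
python3 -c "
from h import *
for i in range(3): cv2.imwrite('pics/s4.png',read_camera('scene')); print(robot.read_state()['ft_force'],robot.read_state()['wrist_torque'])"
```

```text
time_s: 9.48
position: [527.4, -162.1, 86.6]
ee_rot: [0.001, 0.681, 0.732, 0.0]
ft_force: [-0.0, 0.2, 0.4]
finger_gap: 85.6
time_s: 10.48
position: [527.5, -162.2, 86.8]
ee_rot: [0.001, 0.682, 0.732, 0.0]
ft_force: [-0.0, 0.1, 5.4]
finger_gap: 57.3
time_s: 11.72
position: [526.8, -161.8, 145.6]
ee_rot: [-0.0, 0.681, 0.732, -0.0]
ft_force: [0.8, -0.1, -1.2]
finger_gap: 57.6
[-0.37463925  0.21909072 -0.62362157] [-0.00221549 -0.04592748 -0.0274642 ]
[ 0.19813889  0.09312405 -1.20430504] [-0.00058348 -0.00829995  0.04346727]
[ 0.73535191 -0.44814555 -0.85334107] [ 0.0171006  -0.00924756  0.00318942]
```

View pics/s4.png

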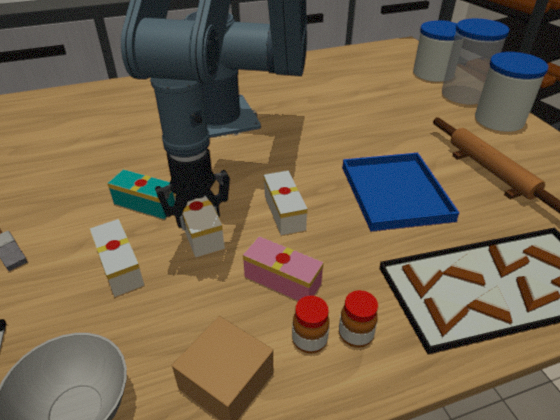

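Box 2 is lifted level at about (203,225) and weighs about 0.9 N, so it is also light. Box 1 stands upright at (285,200). I put box 2 back, then move over box 3.

```bash
python3 -m inch '[0,0,0.01,0,0,0, 0,0,0.025,0,0,0, 0,0,0.04,0,0,0, 0,0,0.05,0,0,0, 0,0,0.055,0,0,0, 0,0,0.059,0,0,0, 0,0,0.0597,0,0,0, 0,0,0.0597,0,0,0, 0,0,0.0597,0,0,0]'
python3 -m inch '[0,0,0,0,0,0, 0,0,0,0,0,0, 0,0,0,0,0,0, 0,0,0,0,0,0, 0,0,-0.01,0,0,0, 0,0,-0.03,0,0,0, 0,0,-0.06,0,0,0, 0,0,-0.09,0,0,0, 0,0,-0.1,0,0,0, 0,0,-0.1,0,0,0]' 0
python3 -c "
from h import *
go(517,-328.5,185,100.2)"
```

```text
time_s: 13.0
position: [527.2, -162.0, 86.8]
ee_rot: [0.0, 0.681, 0.732, 0.0]
ft_force: [-1.9, 0.1, 4.0]
finger_gap: 57.6
time_s: 14.25
position: [527.2, -162.0, 186.9]
ee_rot: [0.001, 0.681, 0.732, 0.0]
ft_force: [0.9, 0.1, -1.1]
finger_gap: 85.5
t 14.25 pos [ 527.2 -162.   186.9] F [ 0.94  0.08 -1.06] gap 85.5 shift [-0.1653 -0.022   0.002 ] turn [ 0.07  0.05 -6.12]
```

```bash
python3 -m inch '[-0.015,-0.002,0,0,0,-1, -0.045,-0.006,0,0,0,-2, -0.085,-0.011,0,0,0,-3, -0.12,-0.016,0,0,0,-4, -0.15,-0.02,0,0,0,-5, -0.1653,-0.022,0.002,0,0,-6.1, -0.1653,-0.022,0.002,0,0,-6.1, -0.1653,-0.022,0.002,0,0,-6.1, -0.1653,-0.022,0.002,0,0,-6.1]' 0
python3 -c "
from h import *
go(517,-328.5,86,100.2)
im=read_camera('top')
cv2.imwrite('pics/t5.png',im)
for b in boxes(im): print(*b)"
```

```text
time_s: 15.38
position: [516.8, -327.3, 184.0]
ee_rot: [-0.0, 0.641, 0.767, 0.0]
ft_force: [-0.2, 0.8, -0.4]
finger_gap: 85.6
t 15.375 pos [ 516.8 -327.3  184. ] F [-0.22  0.78 -0.44] gap 85.6 shift [-0.0013  0.      0.098 ] turn [-0.02 -0.05  0.03]
[ 534.3 -161. ] [124.8  58.1] 4.6 [ 526.2 -161.7   62. ]
```

```bash
python3 -m inch '[-0.001,0,0.02,0,0,0, -0.001,0,0.045,0,0,0, -0.001,0,0.07,0,0,0, -0.001,0,0.085,0,0,0, -0.001,0,0.098,0,0,0, -0.001,0,0.098,0,0,0, -0.001,0,0.098,0,0,0]' 0 60
python3 -m inch '[0,0,0,0,0,0, 0,0,0,0,0,0, 0,0,0,0,0,0, 0,0,0,0,0,0, 0,0,0,0,0,0, 0,0,0,0,0,0, 0,0,0,0,0,0, 0,0,0,0,0,0]' 1 60
python3 -m inch '[0,0,-0.005,0,0,0, 0,0,-0.015,0,0,0, 0,0,-0.03,0,0,0, 0,0,-0.05,0,0,0, 0,0,-0.075,0,0,0, 0,0,-0.1,0,0,0, 0,0,-0.12,0,0,0, 0,0,-0.13,0,0,0, 0,0,-0.13,0,0,0, 0,0,-0.13,0,0,0, 0,0,-0.13,0,0,0]'
python3 -c "
from h import *
for i in range(3): cv2.imwrite('pics/s6.png',read_camera('scene')); print(robot.read_state()['ft_force'],robot.read_state()['wrist_torque'])
go(490.7,310.9,215,80)"
```

```text
time_s: 16.3
position: [517.4, -329.7, 87.0]
ee_rot: [0.001, 0.642, 0.767, -0.0]
ft_force: [-0.4, -0.7, -0.2]
finger_gap: 85.2
time_s: 17.3
position: [517.3, -329.6, 87.3]
ee_rot: [0.001, 0.642, 0.767, 0.0]
ft_force: [-0.4, 0.6, 5.6]
finger_gap: 57.3
time_s: 18.68
position: [516.6, -329.0, 215.2]
ee_rot: [-0.001, 0.642, 0.767, 0.0]
ft_force: [-0.2, 0.8, -4.8]
finger_gap: 57.9
[ 0.30525241  0.58614009 -4.23109882] [ 0.02944321 -0.02584065 -0.01800514]
[-0.37098149 -0.43350811 -5.20339238] [ 0.02891738 -0.02260753 -0.00235093]
[-0.03528887  0.32269152 -5.09608966] [-0.03496005  0.01834083 -0.03959967]
t 18.825 pos [ 516.8 -329.2  215.6] F [-0.04  0.32 -5.1 ] gap 57.7 shift [0.6347 0.0875 0.0012] turn [-0.05 -0.05 20.18]
```

View pics/s6.png

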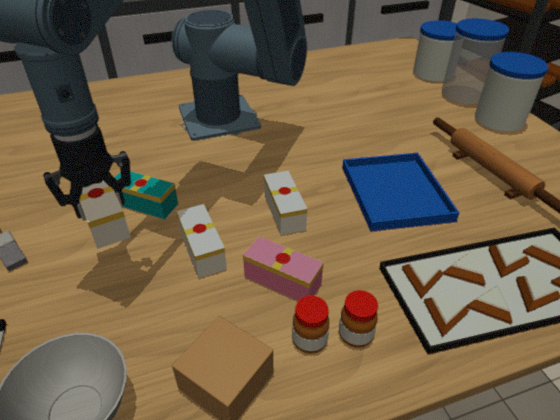

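Box 3 at (105,215) is heavy: about 5 N, or 500 g. Boxes 1 and 2 stand upright in their places. I carry box 3 to the tray, with its underside about 66 mm above the other lids.

```bash
python3 -m inch '[0.008,0.001,0,0,0,0, 0.025,0.003,0,0,0,1, 0.055,0.008,0,0,0,2, 0.095,0.013,0,0,0,3, 0.14,0.019,0,0,0,4, 0.185,0.025,0,0,0,6, 0.23,0.032,0,0,0,7, 0.275,0.038,0,0,0,9, 0.32,0.044,0,0,0,10, 0.365,0.05,0,0,0,12, 0.41,0.057,0,0,0,13, 0.455,0.063,0,0,0,15, 0.5,0.069,0,0,0,16, 0.545,0.075,0,0,0,18, 0.58,0.08,0,0,0,19, 0.607,0.084,0,0,0,20, 0.625,0.086,0,0,0,20, 0.6347,0.0875,0,0,0,20, 0.6347,0.0875,0,0,0,20, 0.6347,0.0875,0,0,0,20]'
python3 -c "
from h import *
cv2.imwrite('pics/s7.png',read_camera('scene'))
go(490.7,310.9,93.3,80)"
```

```text
time_s: 21.32
position: [491.0, 310.0, 216.2]
ee_rot: [0.0, 0.765, 0.644, -0.0]
ft_force: [-0.4, 0.3, -5.0]
finger_gap: 57.6
t 21.375 pos [491.1 309.9 216.3] F [-0.13 -0.8  -5.08] gap 57.4 shift [ 0.001  -0.0005  0.123 ] turn [-0.01  0.03  0.13]
```

View pics/s7.png

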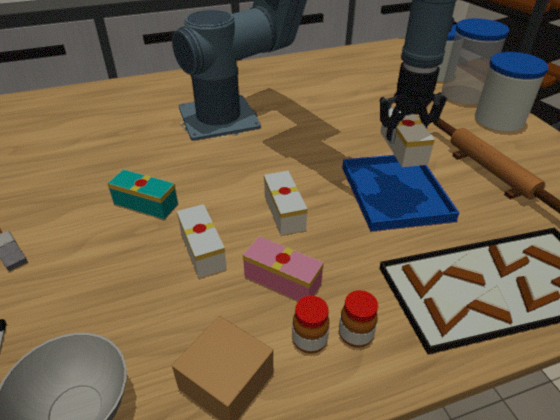

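Box 3 hangs level over the tray at (410,140). I lower it slowly to the tray floor, where the TCP should read about 93.

```bash
python3 -m inch '[0,0,0.01,0,0,0, 0,0,0.03,0,0,0, 0,0,0.055,0,0,0, 0,0,0.08,0,0,0, 0,0,0.1,0,0,0, 0,0,0.11,0,0,0, 0,0,0.114,0,0,0, 0,0,0.117,0,0,0, 0,0,0.12,0,0,0, 0,0,0.122,0,0,0, 0,0,0.123,0,0,0, 0,0,0.123,0,0,0, 0,0,0.123,0,0,0]'
```

```text
time_s: 23.0
position: [490.9, 310.9, 93.4]
ee_rot: [0.0, 0.765, 0.644, 0.0]
ft_force: [0.4, 0.2, -4.9]
finger_gap: 57.4
```

The full weight is still on the gripper, so it is not touching yet. I go a little further down.

```bash
python3 -m inch '[0,0,0.0005,0,0,0, 0,0,0.001,0,0,0, 0,0,0.001,0,0,0, 0,0,0.001,0,0,0]'; python3 -m inch '[0,0,0.0005,0,0,0, 0,0,0.001,0,0,0, 0,0,0.001,0,0,0, 0,0,0.001,0,0,0]'
```

```text
time_s: 23.5
position: [490.9, 310.9, 93.3]
ee_rot: [0.0, 0.765, 0.644, 0.0]
ft_force: [-3.3, -0.7, 5.6]
finger_gap: 57.4
time_s: 24.0
position: [490.9, 310.9, 93.3]
ee_rot: [0.0, 0.765, 0.644, 0.0]
ft_force: [-5.7, -2.0, 13.1]
finger_gap: 57.4
```

The box is on the floor now: the force is upward and the height holds at 93.3, as predicted. I ease up 1 mm, release and raise the tool.

```bash
python3 -m inch '[0,0,-0.0005,0,0,0, 0,0,-0.001,0,0,0, 0,0,-0.001,0,0,0]'; python3 -m inch '[0,0,0,0,0,0, 0,0,0,0,0,0, 0,0,0,0,0,0, 0,0,0,0,0,0, 0,0,-0.01,0,0,0, 0,0,-0.03,0,0,0, 0,0,-0.06,0,0,0, 0,0,-0.1,0,0,0, 0,0,-0.14,0,0,0, 0,0,-0.18,0,0,0, 0,0,-0.2,0,0,0, 0,0,-0.2,0,0,0]' 0
python3 -c "
from h import *
go(300,400,293,80)"
```

```text
time_s: 24.38
position: [490.9, 310.9, 93.3]
ee_rot: [0.0, 0.765, 0.644, 0.0]
ft_force: [-3.6, -2.2, 8.1]
finger_gap: 57.7
time_s: 25.88
position: [491.6, 311.1, 294.9]
ee_rot: [0.001, 0.765, 0.644, 0.002]
ft_force: [-0.1, 0.3, 0.1]
finger_gap: 85.3
t 25.875 pos [491.6 311.1 294.9] F [-0.12  0.31  0.06] gap 85.3 shift [ 0.0549 -0.2039  0.0012] turn [ 0.25 -0.15  0.18]
```

```bash
python3 -m inch '[0.01,-0.03,0,0,0,0, 0.02,-0.07,0,0,0,0, 0.03,-0.11,0,0,0,0, 0.04,-0.15,0,0,0,0, 0.05,-0.19,0,0,0,0, 0.055,-0.204,0,0,0,0, 0.055,-0.204,0,0,0,0, 0.055,-0.204,0,0,0,0]' 0
python3 -c "
from h import *
im=read_camera('top'); cv2.imwrite('pics/t8.png',im)
for b in boxes(im): print(*b)
h,s,v=cv2.split(cv2.cvtColor(im,cv2.COLOR_BGR2HSV))
for c in blobs(((h<8)|(h>172))&(s>150)&(v>90),60): print('seal z68',ray('top',c.mean(0),68).round(1),'z62',ray('top',c.mean(0),62).round(1))
print(robot.read_state()['ft_force'])"
```

```text
time_s: 26.88
position: [300.2, 399.5, 292.0]
ee_rot: [0.0, 0.765, 0.644, -0.0]
ft_force: [0.5, -0.7, 0.0]
finger_gap: 85.5
[469.2  39.8] [ 57.4 138. ] -3.6 [469.3  39.9  62. ]
[491.8 313.8] [ 58.4 140.8] -10.1 [492.1 313.7  62. ]
[ 526.4 -161.5] [140.2  58.1] 4.2 [ 526.2 -161.7   62. ]
[770.1 240.4] [127.9  72.2] 50.6 [824.   49.9  62. ]
seal z68 [[ 335.7 -253.6   68. ]] z62 [[ 335.9 -255.3   62. ]]
seal z68 [[468.2  39.7  68. ]] z62 [[469.3  39.9  62. ]]
seal z68 [[490.9 311.8  68. ]] z62 [[492.1 313.7  62. ]]
seal z68 [[ 524.8 -160.6   68. ]] z62 [[ 526.2 -161.7   62. ]]
seal z68 [[655.6 -32.4  68. ]] z62 [[657.9 -32.7  62. ]]
seal z68 [[804.7 -32.9  68. ]] z62 [[807.9 -33.1  62. ]]
seal z68 [[820.8  49.7  68. ]] z62 [[824.   49.9  62. ]]
[ 0.05284989  0.22137574 -0.49876831]
```

View pics/t8.png

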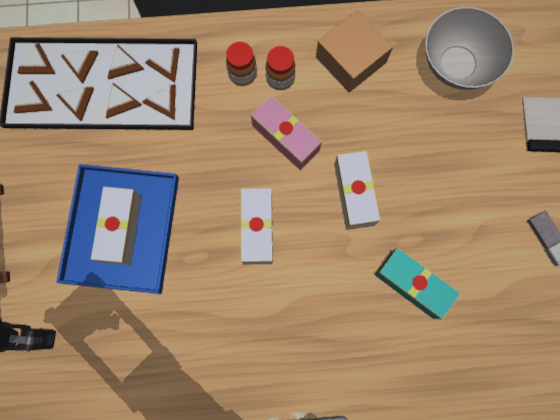

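The heavy box is central in the tray at (112,224). Both light boxes are upright in place at (256,225) and (358,187), and the gripper is clear of everything. I hand in.

```bash
python3 -c "
from station import ticket
print(ticket.job_done())"
```

```text
the job is handed in; nothing more can be done
None
```

The heavy box is in the blue tray and both light boxes are back where they stood. I handed the job in at about 27 s of the 61 s allowed; no verdict is reported.

- **Weighing:** I lifted all three boxes in turn. The first two pulled about 1.0 N and 0.9 N (roughly 100 g each), and the third about 5 N (roughly 500 g), so the third is the filled one.
- **Heavy box:** I lowered it until the force reversed with the tool at the height expected for the tray floor, then released it. The last top picture shows it about 1 mm from the tray centre and in line with the tray. There was no separate tilt reading, but its lid outline measures the right size and lies flat.
- **Light boxes:** the same picture shows both upright and within about 1 mm of their starting positions.
- **Robot:** it stood well clear of everything at hand-in, with wrist force near zero.
- **Disagreements:**
  - The box was not yet touching at the computed height. It needed a further 1 mm command before contact, and a second 1 mm step took the force to 13 N, well under the limits.
  - The box detector also reported one false outline, on the brown block; I ignored it because it did not match a box's size.

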